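Hang the bolt pail and hold its label holder home on the shelf lip

TASK

Hang the loose steel pail of bolts level, by the middle of its handle, on the empty hook under the shelf's front lip and let go of it. Then take the label holder out of its wooden block and clip it over the lip straight above that pail, thumbscrew to the front: feel its long tongue down behind the lip and push it down fully home, square and upright. Finish still gripping it and pressing it firmly down, so that I can tighten the screw, and leave the full bay and the tools on the bench undisturbed.

Things in the scene. Friction and masses are not known exactly. Their poses are not given: they have to be found in the camera images.
- rack: Grey sheet-steel hardware shelf fixed on the bench, 440 mm wide (y), 220 mm deep (x). Its front edge is an upturned lip: an upright sheet 3 mm thick along y. Stock up to 229 mm high stands 110 mm and more behind the lip. Origin: on the bench, straight under the middle of the lip (its length and thickness). x points back into the shelf, y along the lip, z up; the front looks to -x.
- lip_top (a point): Middle of the lip's top edge, 205 mm above the bench, in the centre of its 3 mm thickness; axes as rack. Behind (+x) the lip is free space down to the shelf floor, 44 mm below this edge.
- hook_a: Empty hook: dark flat bar 16 mm wide on the lip's front, 90 mm left or right of the shelf's middle. Origin: on the bench under the lip's centre plane and the hook's middle; axes as the shelf. The bar runs 84 mm to the front (-x), its top sloping down from 179 to 165 mm above the bench, underside 160 mm or higher, to an upturned tip 82 to 94 mm before the lip, top at 190 mm; no part is higher.
- hook_crook (a point): Where the centre of a pail's handle bar lies when hung in the empty hook's crook: 75.5 mm in front of the lip's centre plane, 171 mm above the bench, middle of the hook.
- pail: Loose steel pail of bolts on the bench, about 0.3 kg, 92 mm wide below, 110 mm at the rim, 80 mm high. Stiff handle of 9 mm round bar (does not fold): uprights 112 mm apart along the pail's y and a straight level top bar along y, 100 mm long, centre line 140 mm above the underside; 55 mm free between rim and bar. Origin: centre of the underside, z up.
- pail_bar (a point): Middle of the loose pail's handle bar; y runs along the bar.
- holder: Loose label holder, 60 g, upright in the block. Card plate 70 wide (y), 8 thick (x), 8 to 58 mm above the origin, on a bridge 70 x 14 x 8 mm. Below it 2 legs 40 mm wide, 4 thick: front skirt (-x) 14 mm long, rear tongue (+x) 30 mm long, 6 mm slot between. Brass thumbscrew on the skirt. Origin: middle of the bridge's underside and of the slot; fully home it lies on the lip's top edge. z up.
- holder_screw (a point): Free end of the holder's thumbscrew (9 mm thick, 10 mm long, on the skirt's front), 17 mm in front of (-x) and 7 mm below the holder's origin.
- block: Wooden block 80 x 120 x 45 mm, fixed on the bench, with a mortise (44 x 46 mm, 40 mm deep) in its top in which the holder's legs stand freely; the ends of the holder's bridge rest on its top face, 45 mm above the bench. Origin: centre of the underside; the holder comes straight up out of it.
- hook_b: Bystander, leave it alone: the other bay's hook, like the empty one and 180 mm from it, with a label holder already fixed above it on the lip (top 263 mm above the bench). Origin: on the bench under the lip.
- pail_b: Bystander, leave it alone: the pail that already hangs on the other hook, same make as the loose one. Origin: centre of its underside.
- screwdriver: Bystander, leave it alone: screwdriver, 190 mm long, about 30 mm thick at most, lying on the bench before the shelf. Origin: on its underside, at its middle.
- tape: Bystander, leave it alone: yellow tape measure, 72 x 36 x 62 mm, standing on the bench. Origin: centre of its underside.
- glue: Bystander, leave it alone: white glue bottle, 60 mm wide, 150 mm high. Origin: centre of its underside.
Not all that is in view belongs to the job. What is shaped like the pail but orange is not meant.

How it is judged:
By the outcome, as a careful person would: the job done as asked, in the order asked, and still so for the second after the job is handed in, while the arm keeps its last pose, push and grip.
It also fails if it takes over 64 s, if anything falls off the work surface, if the arm or the gripper's body presses on something with over 40 N, if the wrist force passes 120 N, or if a joint passes its speed limit or range.

ROBOT

A 6-joint arm with a two-finger parallel gripper is mounted at the origin on the work surface. World frame = base frame: x ahead of the robot, y to its left, z up, the work surface at z = 0. Lengths are in m, angles in rad, forces in N, time in s.
With the tool pointing down it reaches from about 0.35 to 0.975 m from the base axis. Payload 17.4 kg.
Tool frame: the origin (TCP) lies midway between the tips of the shut fingers; the grasp point (between the pads) lies 19 mm behind it (tcp_to_grasp is the distance from the TCP to the grasp point, in m); z points along the fingers, y is the line along which they close (so a half turn about z gives the same grasp; the last joint's range is limited). The gripper opens to 85 mm and grips with 20 to 120 N. Pads are 22 mm wide; open, the fingers measure 114 mm over their backs; the gripper's body (76 mm by 85 mm) begins 54 mm behind the grasp point. The pads swing forward as they close: fully open they stand 13 mm farther back than shut.
Start: joints at [1.116, 0.116, 1.442, -0, 1.584, -0.038], TCP at [0.273, 0.617, 0.231] pointing down, gripper open.
Joint ranges: [-2.83, 2.83], [-0.83, 2.19], [0.07, 2.5], [-1.14, 4.28], [0.01, 3], [-2.97, 2.97]. Speed limits (rad/s): [1.89, 1.89, 2.22, 3.14, 3.14, 3.14].

INTERFACE

Orientations are given as [roll, pitch, yaw] about the fixed x, y, z axes, in that order (R = Rz(yaw) Ry(pitch) Rx(roll)).
In Python, from cell import get_obs, read_camera, sign_off, find_in, pinpoint, tcp_to_grasp gives the robot as it stands.
- The arm moves only by the tool carry_out, never from a script. Its argument "plan" is a list of rows, each a list of 3 entries, a list of its own where there are three numbers: the shift along the world's x, y, z in mm, then the turn, a rotation vector about the world's x, y, z in rad, then the finger opening in mm, from 0 to 85.4. A call has 1 to 5 rows; each row shifts and turns the commanded pose from where the row before left it; what a row does not reach is not made up. A row lasts 1/10 s, in which the tool goes at most 50 mm and 8.59 degrees, less where a joint would pass 70% of its speed; a pose out of reach is approached as far as the arm can. A call is refused whole if a number of a shift passes 50 or a number of a turn 0.15, either way. A call with a gripper value outside its range is refused whole. The fingers move at their own pace and stop on an object; the grip force is fixed at half the most. Time passes only in rows, so rows that do not move let the fingers close. It gives the time, the measured TCP pose, the force, the opening and the grip force at its end, in the units of the state.
- get_obs(): the state, without advancing time (a new reading comes with each control period).
- read_camera(name): name is "scene" or "top" or "wrist"; returns a dict with "img" (400x640x3 uint8, red, green, blue), "range_z" (400x640 float32, m along the optical axis (not along the pixel's ray), 0 where there is no reading), "mtx" (3x3 intrinsics, pixels), "R" (3x3) and "t" (3): a world point X has camera coordinates R X + t; the wrist camera has in their place "hand_eye" (4x4, takes a point from camera to tool coordinates, whose origin is the TCP and whose axes are the flange's). Camera axes: x right, y down, z forward; pixel columns grow to the right and rows downward; lengths in m; the calibration is good to about 2 mm. A picture is of the moment at which its call begins: read the wrist's pose just before it.
- sign_off(): hands the job in; it is judged then, once.
Trained networks look in the newest picture that a camera, given by its name, has taken for a name from the list of things; names that differ only in an ending like _2 or _b are one class to them, and where a whole thing is asked for, a point or a joint stands for the part that bears it (a point fixed in the world has none). Each returns a list of dicts, best first, with "confidence" (0 to 1); they miss things now and then, are a little off and sometimes report something else, mostly with a low value. They report only what shows in the picture. A call takes as long as a camera call. They do not tell look-alikes from the thing itself.
- find_in(camera, label): "centre" ([x, y, z] in m, in the coordinates of the camera as it stood for that picture, good to about 4 mm: the middle of the surface that is visible of it).
- pinpoint(camera, label): "centre" ([x, y, z] in m, in the coordinates of the camera as it stood for that picture, good to about 4 mm: a listed point, or the origin of a listed thing).
The state is a dict: "t": time; "joint_positions": joint angles; "dq": joint speeds; "joint_torque": joint torques, N m; "ee_pos": TCP position; "orientation": TCP orientation; "force": force on the tool from outside, world axes, zero at the start; "wrist_torque": the same for the moment, N m; "gripper_width": finger opening in m; "finger_force": force on a finger pad.
Only numpy, scipy, OpenCV 4.12 (cv2) and the standard library are available. Lean on these libraries where they do the work, as an engineer would, in place of code of your own. Each camera call takes 0.05 s, during which the arm holds its last target. There are 200 camera calls.

## Working session

There is one attempt and no reset: what is moved stays moved. The work goes in short steps, Python scripts to look and compute and a tool call to move; the robot and the scene stay as the last step left them, time stands still between calls to the robot, and variables do not carry over. Pictures are saved under pics/ and viewed, at most 10 in all, crops included, and the job is handed in when it is done.

Besides the shell and the picture viewer there is one more tool, called after ">>>" in YAML: its name, and indented under it one key for each argument. carry_out: Moves the arm, as the interface text tells. Its arguments: {"type":"object","properties":{"plan":{"type":"array"}},"required":["plan"]}

```bash
mkdir -p pics
cat > h.py <<'E'
import numpy as np, cv2
from scipy.spatial.transform import Rotation as Ro
from cell import get_obs, read_camera, sign_off, find_in, pinpoint, tcp_to_grasp
def cam(name):
    o=get_obs(); c=read_camera(name)
    if 'R' in c: R=np.array(c['R']).T; t=-R@np.array(c['t'])
    else:
        H=np.array(c['hand_eye']); Rt=Ro.from_euler('xyz',o['orientation']).as_matrix()
        R=Rt@H[:3,:3]; t=Rt@H[:3,3]+np.array(o['ee_pos'])
    c['Rw'],c['tw']=R,t; return c
def w(c,p): return c['Rw']@np.array(p)+c['tw']
def px(c,u,v):
    z=c['range_z'][int(v),int(u)]; K=np.array(c['mtx'])
    return w(c,[(u-K[0,2])/K[0,0]*z,(v-K[1,2])/K[1,1]*z,z])
def cloud(c):
    K=np.array(c['mtx']); z=c['range_z']; v,u=np.mgrid[:400,:640]
    P=np.stack([(u-K[0,2])/K[0,0]*z,(v-K[1,2])/K[1,1]*z,z],-1)@c['Rw'].T+c['tw']
    P[z==0]=np.nan; return P
def proj(c,X):
    p=np.array(c['mtx'])@(c['Rw'].T@(np.array(X)-c['tw'])); return np.round(p[:2]/p[2])
def save(c,n): cv2.imwrite(f'pics/{n}.png',c['img'][:,:,::-1])
E
cat > a.py <<'E'
from h import *
np.set_printoptions(precision=4,suppress=True)
print(get_obs(), tcp_to_grasp)
for n in ['scene','top']:
    c=cam(n); save(c,n+'0'); print(n,c['tw'])
    for l in ['rack','lip_top','hook_a','hook_crook','pail','pail_bar','holder','holder_screw','block','screwdriver','tape','glue']:
        for d in pinpoint(n,l)[:4]: p=w(c,d['centre']); print(l,round(d['confidence'],2),p,proj(c,p))
E
python3 a.py
```

```text
{'t': 0.0, 'joint_positions': array([ 1.1162,  0.1165,  1.4423, -0.    ,  1.584 , -0.0378]), 'dq': array([ 0.0015,  0.0016, -0.    ,  0.0001,  0.002 ,  0.002 ]), 'joint_torque': array([  0.0012, -73.1991, -63.2501,   0.0001,   0.0062,   0.    ]), 'ee_pos': array([0.2732, 0.617 , 0.2306]), 'orientation': array([-3.1404, -0.    ,  2.7248]), 'force': array([-0.5022, -0.5757,  0.3428]), 'wrist_torque': array([-0.0506, -0.0061,  0.0031]), 'finger_force': 0.0, 'gripper_width': 0.08535114331571443} 0.0187
scene [ 0.8324 -0.6823  0.9478]
rack 0.53 [ 0.3872 -0.2842  0.045 ] [233. 322.]
lip_top 0.79 [ 0.6451 -0.003   0.208 ] [364. 239.]
hook_crook 0.55 [0.563  0.0955 0.1741] [349. 216.]
pail 0.97 [0.3802 0.2993 0.0013] [322. 202.]
pail 0.96 [ 0.1916  0.3396 -0.0032] [283. 185.]
pail 0.75 [ 0.3921  0.4715 -0.0029] [342. 179.]
pail 0.74 [0.4066 0.6473 0.0004] [360. 157.]
pail_bar 0.8 [0.3877 0.4764 0.1408] [342. 148.]
pail_bar 0.75 [0.3869 0.2969 0.1387] [323. 174.]
pail_bar 0.67 [0.4092 0.6463 0.1401] [362. 129.]
pail_bar 0.61 [0.1941 0.3382 0.138 ] [281. 156.]
holder 0.84 [ 0.386  -0.2814  0.0
[... 624 characters left out ...]
004] [278. 225.]
pail 0.75 [ 0.409   0.6497 -0.0057] [190. 220.]
pail 0.72 [0.3827 0.296  0.0011] [277. 226.]
pail 0.69 [0.3928 0.4678 0.0007] [235. 224.]
pail 0.62 [ 0.5729 -0.083   0.0293] [372. 178.]
pail_bar 0.96 [0.3844 0.2948 0.1372] [274. 223.]
pail_bar 0.85 [0.1931 0.337  0.1424] [262. 274.]
pail_bar 0.75 [0.3876 0.4731 0.1407] [227. 222.]
pail_bar 0.63 [0.4058 0.6436 0.1439] [181. 217.]
holder 0.47 [ 0.3828 -0.2837  0.0453] [424. 225.]
holder_screw 0.55 [ 0.3656 -0.2899  0.036 ] [425. 230.]
block 0.6 [ 0.3896 -0.2862 -0.0026] [422. 224.]
screwdriver 0.64 [ 0.4257  0.013  -0.0018] [348. 215.]
tape 0.74 [0.5751 0.3573 0.0008] [263. 179.]
glue 0.67 [ 0.6171 -0.3883 -0.0021] [446. 169.]
```

Run:
```python
import cv2,numpy as np
a=cv2.imread('pics/scene0.png')[60:400,150:480]; b=cv2.imread('pics/top0.png')[110:310,150:480]
a=cv2.resize(a,None,fx=1.75,fy=1.75);cv2.imwrite('pics/s1.png',a)
cv2.imwrite('pics/t1.png',cv2.resize(b,None,fx=2.4,fy=2.4))
```

```text
(no output)
```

View pics/s1.png

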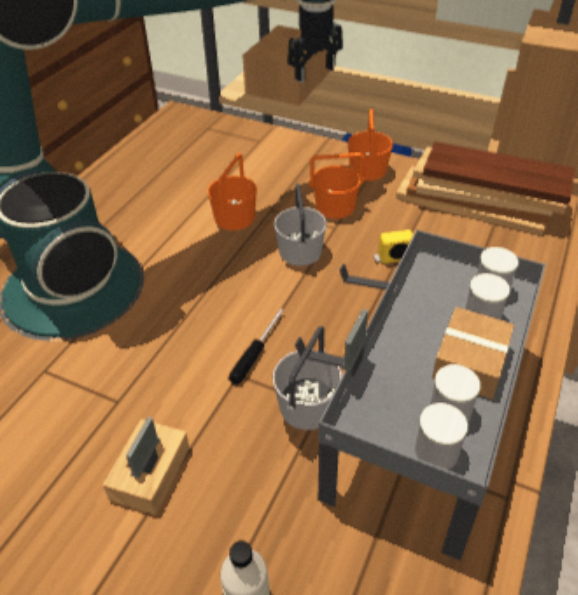

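View pics/t1.png

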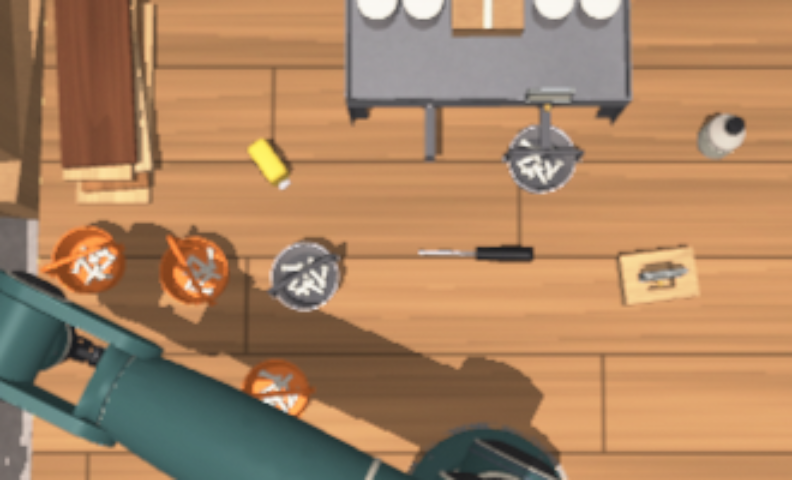

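The overview shows the loose grey pail at about (0.38, 0.30), scene-crop pixel (300,238). The empty hook is on the +y side, at crop (365,278). The holder stands in its block at crop (147,450), and the other grey pail already hangs on the -y hook. I'll go above the loose pail first.

>>> carry_out:
  plan:
    - [[15,-45,40],[0,0,-0.12],85]
    - [[15,-45,40],[0,0,-0.12],85]
    - [[16,-45,20],[0,0,-0.12],85]
    - [[16,-45,0],[0,0,-0.12],85]
    - [[16,-45,0],[0,0,-0.12],85]

```text
t: 1.8
ee_pos: [0.3451, 0.4097, 0.3159]
orientation: [3.14, -0.0, 2.12]
force: [0.8, 0.3, -0.2]
gripper_width: 0.0848
finger_force: 0.0
```

>>> carry_out:
  plan:
    - [[16,-45,0],[0,0,0],85]
    - [[16,-45,0],[0,0,0],85]
    - [[0,0,0],[0,0,0],85]
    - [[0,0,0],[0,0,0],85]

```text
t: 2.2
ee_pos: [0.3772, 0.3206, 0.3155]
orientation: [3.141, -0.0, 2.123]
force: [0.4, 0.2, 0.5]
gripper_width: 0.0849
finger_force: 0.0
```

```bash
cat > b.py <<'E'
from h import *
np.set_printoptions(precision=4,suppress=True)
o=get_obs(); print(o['t'],o['ee_pos'],o['orientation'],o['joint_positions'])
c=cam('wrist'); save(c,'w1'); print(c['hand_eye'],c['tw'])
for l in ['pail_bar','pail']:
    for d in pinpoint('wrist',l)[:2]: p=w(c,d['centre']); print(l,round(d['confidence'],2),p,proj(c,p))
for n in ['wrist','top','scene']:
    cc=c if n=='wrist' else cam(n)
    P=cloud(cc).reshape(-1,3)
    m=(abs(P[:,2]-.14)<.012)&(np.hypot(P[:,0]-.383,P[:,1]-.296)<.075); Q=P[m]
    if len(Q)<5: print(n,len(Q)); continue
    q=Q[:,:2]-Q[:,:2].mean(0); d=np.linalg.svd(q,full_matrices=False)[2][0]; s=q@d
    print(n,len(Q),Q.mean(0),Q[:,2].max(),'mid',Q[:,:2].mean(0)+d*(s.min()+s.max())/2,s.max()-s.min(),'dir',np.degrees(np.arctan(d[1]/d[0])))
E
python3 b.py
```

```text
2.2 [0.3772 0.3206 0.3155] [ 3.1406 -0.0003  2.1227] [ 0.6528 -0.2888  1.6861  0.0002  1.7433  0.1009]
[[-0.0011 -0.9561 -0.2931  0.0736]
 [ 1.     -0.001  -0.0005  0.001 ]
 [ 0.0002 -0.2931  0.9561 -0.1427]
 [ 0.      0.      0.      1.    ]] [0.3393 0.3837 0.4582]
pail_bar 0.91 [0.1933 0.3403 0.1412] [168.  65.]
pail_bar 0.64 [0.3929 0.4722 0.1417] [416.  56.]
pail 0.7 [ 0.3897  0.4694 -0.0014] [382.  74.]
pail 0.63 [0.1956 0.3392 0.0001] [217.  81.]
wrist 828 [0.3808 0.2979 0.1431] 0.146586927352654 mid [0.3835 0.2931] 0.12005323963609874 dir -59.92711862949546
top 34 [0.3879 0.2779 0.144 ] 0.15136480712242362 mid [0.3897 0.2747] 0.08019805447348682 dir -59.99600476168937
scene 58 [0.3858 0.285  0.1435] 0.14949671202469272 mid [0.383  0.2897] 0.11184764063792224 dir -59.79435427119068
```

>>> carry_out:
  plan:
    - [[-8,-3,-45],[0,0,-0.028],60]
    - [[0,0,-45],[0,0,0],60]
    - [[0,0,-45],[0,0,0],60]
    - [[0,0,-40],[0,0,0],60]
    - [[0,0,-18],[0,0,0],60]

```text
t: 2.95
ee_pos: [0.3673, 0.318, 0.118]
orientation: [-3.137, 0.001, 2.098]
force: [-0.6, -0.0, 1.0]
gripper_width: 0.0601
finger_force: 0.0
```

>>> carry_out:
  plan:
    - [[0,0,0],[0,0,0],60]
    - [[0,0,0],[0,0,0],0]
    - [[0,0,0],[0,0,0],0]
    - [[0,0,0],[0,0,0],0]
    - [[0,0,0],[0,0,0],0]

```text
t: 3.45
ee_pos: [0.3691, 0.3186, 0.1233]
orientation: [3.14, -0.0, 2.097]
force: [-3.0, -0.4, 5.3]
gripper_width: 0.0071
finger_force: 58.6
```

>>> carry_out:
  plan:
    - [[0,0,0],[0,0,0],0]
    - [[0,0,0],[0,0,0],0]
    - [[0,0,0],[0,0,0],0]

```text
t: 3.75
ee_pos: [0.3691, 0.3186, 0.1233]
orientation: [3.14, -0.001, 2.097]
force: [-3.8, -0.4, 7.4]
gripper_width: 0.0067
finger_force: 58.6
```

>>> carry_out:
  plan:
    - [[0,0,10],[0,0,0],0]
    - [[0,0,20],[0,0,0],0]
    - [[0,0,30],[0,0,0],0]
    - [[0,0,30],[0,0,0],0]
    - [[0,0,0],[0,0,0],0]

```text
t: 4.25
ee_pos: [0.3699, 0.3189, 0.2169]
orientation: [3.136, -0.001, 2.097]
force: [-0.6, 0.9, -3.5]
gripper_width: 0.0067
finger_force: 58.7
```

```bash
cat > c.py <<'E'
from h import *
np.set_printoptions(precision=4,suppress=True)
o=get_obs(); print(o['t'],o['ee_pos'],o['orientation'],o['joint_positions'],o['force'],o['gripper_width'])
c=cam('wrist'); save(c,'w2')
s=cam('scene'); save(s,'s2')
for n,cc in (('wrist',c),('scene',s)):
  for l in ['pail_bar','pail','hook_crook','hook_a']:
    for d in pinpoint(n,l)[:2]: p=w(cc,d['centre']); print(n,l,round(d['confidence'],2),p,proj(cc,p))
a=s['img'][60:400,150:480,::-1]; a=cv2.resize(a,(520,536)); b=c['img'][:,:,::-1]
b=cv2.resize(b,(520,325)); 
cv2.imwrite('pics/m2.png',np.hstack([cv2.resize(a,(388,400)),cv2.resize(b,(410,256)) if 0 else cv2.copyMakeBorder(cv2.resize(b,(410,256)),0,144,0,0,0)]))
E
python3 c.py
```

```text
4.25 [0.3699 0.3189 0.2169] [ 3.1357 -0.0007  2.0967] [ 0.6594 -0.2996  1.8524 -0.      1.5829  0.1335] [-0.6006  0.8717 -3.5015] 0.006726817441014926
wrist pail_bar 0.9 [0.3877 0.2922 0.232 ] [323. 326.]
wrist pail_bar 0.84 [0.3938 0.4698 0.1415] [466.  36.]
wrist pail 0.78 [ 0.1941  0.3401 -0.0005] [191.  77.]
wrist pail 0.77 [0.3889 0.4689 0.0022] [402.  64.]
scene pail_bar 0.62 [0.3848 0.4769 0.1386] [342. 149.]
scene pail_bar 0.57 [0.3866 0.2989 0.2306] [323. 152.]
scene pail 0.94 [ 0.5673 -0.0881  0.0297] [325. 292.]
scene pail 0.82 [0.3783 0.2982 0.092 ] [321. 184.]
scene hook_crook 0.53 [0.563  0.0962 0.1711] [349. 217.]
```

View pics/m2.png

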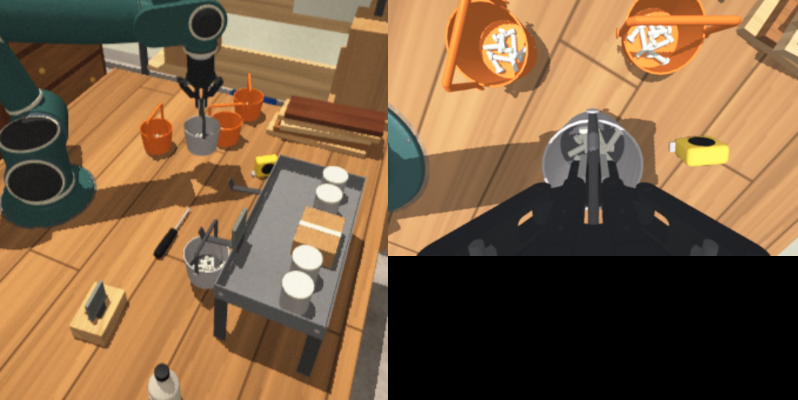

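The pail is lifted and hangs straight in the fingers (wrist view about (592,150)). I'll carry it to a standoff in front of the empty hook and look again from close by.

>>> carry_out:
  plan:
    - [[10,-29,17],[0,0,-0.105],0]
    - [[20,-39,16],[0,0,-0.105],0]
    - [[25,-42,0],[0,0,-0.105],0]
    - [[25,-42,0],[0,0,-0.105],0]
    - [[15,-30,0],[0,0,-0.104],0]

```text
t: 5.25
ee_pos: [0.4649, 0.1337, 0.245]
orientation: [3.141, 0.0, 1.567]
force: [0.2, 0.4, -3.8]
gripper_width: 0.0065
finger_force: 58.7
```

>>> carry_out:
  plan:
    - [[5,-12,0],[0,0,0],0]
    - [[0,0,0],[0,0,0],0]
    - [[0,0,0],[0,0,0],0]
    - [[0,0,0],[0,0,0],0]

```text
t: 5.65
ee_pos: [0.4685, 0.1252, 0.2451]
orientation: [-3.142, -0.0, 1.575]
force: [-0.5, 0.7, -3.2]
gripper_width: 0.0064
finger_force: 58.7
```

```bash
cat > d.py <<'E'
from h import *
np.set_printoptions(precision=4,suppress=True)
o=get_obs(); print(o['t'],o['ee_pos'],o['orientation'],o['joint_positions'],o['force'],o['gripper_width'])
c=cam('wrist'); save(c,'w3')
for l in ['pail_bar','pail','hook_crook','hook_a','lip_top']:
    for d in pinpoint('wrist',l)[:2]: p=w(c,d['centre']); print(l,round(d['confidence'],2),p,proj(c,p))
P=cloud(c).reshape(-1,3); x,y,z=P.T
def line(m,ax):
    Q=P[m]; f=np.polyfit(Q[:,ax],Q[:,[0,2] if ax==1 else [1,2]],1); print(len(Q),Q.mean(0),Q.min(0),Q.max(0),f[0]); return Q
print('lip top'); line((abs(z-.205)<.004)&(abs(x-.643)<.01),1)
print('hook'); line((z>.155)&(z<.183)&(x>.57)&(x<.63)&(abs(y-.09)<.02),0)
print('hooktip'); line((z>.182)&(z<.195)&(x>.53)&(x<.57)&(abs(y-.09)<.02),1)
print('bar'); tz=o['ee_pos'][2]; line((z>tz)&(z<tz+.03)&(abs(x-o['ee_pos'][0])<.008)&(y<o['ee_pos'][1]-.015),1)
cv2.imwrite('pics/w3.png',c['img'][:,:,::-1])
E
python3 d.py
```

```text
5.65 [0.4685 0.1252 0.2451] [-3.1416 -0.0003  1.5747] [ 0.2083 -0.3095  1.8149  0.0003  1.6362  0.2044] [-0.4543  0.6737 -3.1553] 0.006443634026436719
pail_bar 0.8 [0.4666 0.0956 0.2591] [314. 321.]
pail 0.93 [0.466  0.0971 0.1234] [316. 222.]
hook_crook 0.82 [0.5718 0.0899 0.1734] [450. 254.]
lip_top 0.78 [ 0.6411 -0.0003  0.1994] [536. 372.]
lip top
2903 [0.6439 0.1342 0.2038] [0.6411 0.0104 0.201 ] [0.6518 0.222  0.2069] [-0.0011 -0.0005]
hook
1700 [0.6005 0.0927 0.1718] [0.57   0.0835 0.1626] [0.6299 0.1006 0.1785] [0.0012 0.1706]
hooktip
144 [0.5538 0.0929 0.188 ] [0.5516 0.0838 0.1822] [0.5568 0.1008 0.1905] [ 0.0415 -0.112 ]
bar
770 [0.47   0.0963 0.2655] [0.4657 0.0809 0.2619] [0.4745 0.1102 0.268 ] [-0.0028  0.0399]
```

View pics/w3.png

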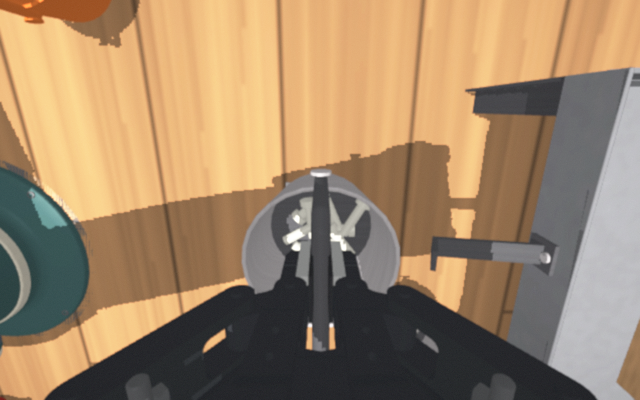

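The wrist view shows the pail centred under the bar at (320,240). The empty hook runs along y≈0.0925 from (432,250) to (545,257), and the lip is parallel to y. I'll lower so the hook passes between rim and bar, then go in.

>>> carry_out:
  plan:
    - [[0,-4,-30],[0,0,0],0]
    - [[0,0,-24],[0,0,0],0]
    - [[0,0,0],[0,0,0],0]
    - [[20,0,0],[0,0,0],0]
    - [[20,0,0],[0,0,0],0]

```text
t: 6.45
ee_pos: [0.5097, 0.1205, 0.1928]
orientation: [3.14, -0.0, 1.573]
force: [0.1, 0.7, -3.2]
gripper_width: 0.0068
finger_force: 58.9
```

>>> carry_out:
  plan:
    - [[20,0,0],[0,0,0],0]
    - [[20,0,0],[0,0,0],0]
    - [[15,0,0],[0,0,0],0]
    - [[7,0,0],[0,0,0],0]
    - [[0,0,0],[0,0,0],0]

```text
t: 6.95
ee_pos: [0.5714, 0.1204, 0.1917]
orientation: [3.141, -0.0, 1.573]
force: [0.5, -0.5, -4.0]
gripper_width: 0.0069
finger_force: 58.9
```

```bash
cat > e.py <<'E'
from h import *
np.set_printoptions(precision=4,suppress=True)
o=get_obs(); e=o['ee_pos']; print(o['t'],e,o['orientation'],o['force'])
c=cam('wrist'); save(c,'w4')
for l in ['pail_bar','pail','hook_crook']:
    for d in pinpoint('wrist',l)[:2]: p=w(c,d['centre']); print(l,round(d['confidence'],2),p,proj(c,p))
P=cloud(c).reshape(-1,3); x,y,z=P.T
m=(abs(x-e[0])<.012)&(abs(z-e[2]-.02)<.012)&(y<e[1]-.012)&(y>.02); Q=P[m]
print('bar y',Q.min(0),Q.max(0),Q.mean(0))
for yy in np.arange(.03,.13,.01):
    q=Q[abs(Q[:,1]-yy)<.004]
    if len(q)>3: print(yy,len(q),(q[:,0].min()+q[:,0].max())/2,q[:,2].max())
m=(x>.545)&(x<.562)&(abs(y-.0925)<.02)&(z>.175)&(z<.195); print('tip',m.sum(),P[m].min(0) if m.any() else'',P[m].max(0) if m.any() else '')
m=(x>.58)&(x<.63)&(abs(y-.0925)<.02)&(z>.16)&(z<.183); print('bar',P[m].min(0),P[m].max(0))
m=(x>.62)&(x<.66)&(z>.19)&(z<.2); print('lip front face',np.median(x[m]),m.sum())
E
python3 e.py
```

```text
6.95 [0.5714 0.1204 0.1917] [ 3.1413 -0.0001  1.5728] [ 0.4581 -0.48   -4.0076]
pail_bar 0.67 [0.5756 0.0893 0.2097] [326. 329.]
pail 0.9 [0.5706 0.0938 0.0678] [318. 220.]
pail 0.74 [ 0.5744 -0.0857  0.03  ] [321. 344.]
bar y [0.5685 0.0762 0.2084] [0.5773 0.1083 0.2147] [0.5729 0.0928 0.2122]
0.08000000000000002 170 0.5729081020354865 0.21394910220690716
0.09000000000000001 226 0.5729199381853152 0.21423444690952503
0.1 223 0.5728921939069792 0.21417382673353036
0.11000000000000001 58 0.5728744932314339 0.21465813589256538
tip 0  
bar [0.5965 0.0852 0.1666] [0.6299 0.1008 0.1781]
lip front face 0.6432450066715817 2977
```

View pics/w4.png

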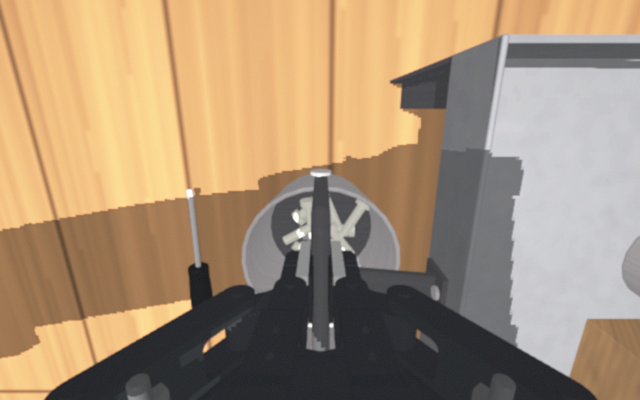

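>>> carry_out:
  plan:
    - [[-2,0,-16],[0,0,0],0]
    - [[0,0,-14],[0,0,0],0]
    - [[0,0,-3],[0,0,0],0]
    - [[0,0,-2],[0,0,0],0]
    - [[0,0,0],[0,0,0],0]

```text
t: 7.65
ee_pos: [0.5689, 0.1202, 0.1559]
orientation: [-3.141, 0.0, 1.573]
force: [-0.7, 0.3, -3.4]
gripper_width: 0.0069
finger_force: 58.9
```

>>> carry_out:
  plan:
    - [[0,0,-1],[0,0,0],0]
    - [[0,0,-1],[0,0,0],0]
    - [[0,0,-1],[0,0,0],0]
    - [[0,0,0],[0,0,0],0]

```text
t: 8.05
ee_pos: [0.5692, 0.1204, 0.1538]
orientation: [3.14, -0.0, 1.573]
force: [-1.6, 1.3, 3.4]
gripper_width: 0.0066
finger_force: 59.6
```

>>> carry_out:
  plan:
    - [[-1,0,0],[0,0,0],0]
    - [[0,0,0],[0,0,0],14]
    - [[0,0,0],[0,0,0],22]
    - [[0,0,0],[0,0,0],40]
    - [[0,0,0],[0,0,0],40]

```text
t: 8.55
ee_pos: [0.5678, 0.1202, 0.1529]
orientation: [-3.141, 0.0, 1.573]
force: [-0.2, 1.2, -0.1]
gripper_width: 0.0402
finger_force: 0.0
```

>>> carry_out:
  plan:
    - [[0,0,0],[0,0,0],40]
    - [[0,0,6],[0,0,0],40]
    - [[0,0,20],[0,0,0],40]
    - [[0,0,40],[0,0,0],40]
    - [[0,0,40],[0,0,0],40]

```text
t: 9.05
ee_pos: [0.5675, 0.1202, 0.2604]
orientation: [-3.141, 0.0, 1.573]
force: [0.7, -0.0, 0.7]
gripper_width: 0.0399
finger_force: 0.0
```

```bash
cat > f.py <<'E'
from h import *
np.set_printoptions(precision=4,suppress=True)
o=get_obs(); e=o['ee_pos']; print(o['t'],e,o['force'])
c=cam('wrist'); s=cam('scene'); 
for n,cc in (('wrist',c),('scene',s)):
  for l in ['pail_bar','pail']:
    for d in pinpoint(n,l)[:4]: p=w(cc,d['centre']); print(n,l,round(d['confidence'],2),p)
P=cloud(c).reshape(-1,3); x,y,z=P.T
m=(abs(x-.57)<.015)&(abs(z-.172)<.014)&(abs(y-.09)<.07); Q=P[m]
for yy in np.arange(.03,.16,.01):
    q=Q[abs(Q[:,1]-yy)<.004]
    if len(q)>3: print(round(yy,2),len(q),(q[:,0].min()+q[:,0].max())/2,q[:,2].max())
m=(x>.62)&(x<.66)&(z>.2)&(z<.207); print('lip top',np.percentile(x[m],[2,50,98]),m.sum())
cv2.imwrite('pics/m5.png',np.hstack([cv2.resize(s['img'][130:330,240:440,::-1],(400,400)),cv2.copyMakeBorder(cv2.resize(c['img'][:,:,::-1],(400,250)),0,150,0,0,0)]))
E
python3 f.py
```

```text
9.05 [0.5675 0.1202 0.2604] [ 0.6625 -0.0369  0.6792]
wrist pail_bar 0.78 [0.5732 0.0906 0.1689]
wrist pail 0.85 [ 0.5696 -0.0861  0.0291]
wrist pail 0.62 [0.5675 0.0918 0.0321]
wrist pail 0.35 [ 0.4249  0.0127 -0.0018]
scene pail_bar 0.85 [0.5743 0.094  0.1707]
scene pail_bar 0.79 [0.387  0.4756 0.1414]
scene pail_bar 0.73 [0.1949 0.3386 0.1408]
scene pail 0.7 [ 0.1933  0.3387 -0.0039]
scene pail 0.63 [ 0.392   0.4723 -0.0013]
scene pail 0.61 [0.5661 0.096  0.0315]
scene pail 0.61 [ 0.5673 -0.086   0.0319]
0.03 5 0.5699177198882754 0.16920390445705893
0.04 52 0.569864418505521 0.17618884514644612
0.05 81 0.5698631813155755 0.17739543891153767
0.06 81 0.5698472594322312 0.17710186502781383
0.07 87 0.5698247209069369 0.17701429316358103
0.08 88 0.5680339217661641 0.18359126415396188
0.09 297 0.5706249996848001 0.18582574216736986
0.1 282 0.5698328422494365 0.1856186200824887
0.11 101 0.5693188893198144 0.17704033731157062
0.12 106 0.5692993595025443 0.1770076966175104
0.13 106 0.5692818932183745 0.17726935286387388
0.14 116 0.5692690071029679 0.17673918855771595
0.15 103 0.5692811220458553 0.17369202930511787
lip top [0.6428 0.6439 0.6565] 1681
```

View pics/m5.png

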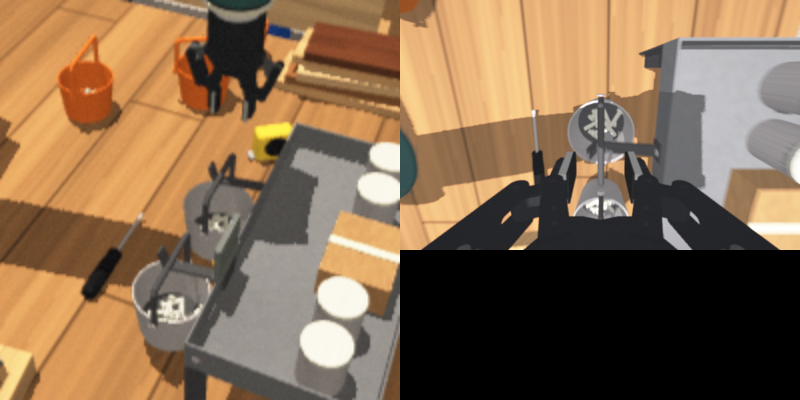

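Pail hangs level and central (bar top z≈0.177 at every y, x=0.569). Now over to the holder.

>>> carry_out:
  plan:
    - [[-25,-20,10],[0,0,0],40]
    - [[-30,-45,0],[0,0,0],50]
    - [[-30,-48,0],[0,0,0],50]
    - [[-25,-48,0],[0,0,0],50]
    - [[-22,-48,0],[0,0,0],50]

```text
t: 9.85
ee_pos: [0.4431, -0.0746, 0.268]
orientation: [-3.14, -0.0, 1.574]
force: [1.0, -0.1, 0.5]
gripper_width: 0.0501
finger_force: 0.0
```

>>> carry_out:
  plan:
    - [[-20,-48,0],[0,0,0],50]
    - [[-20,-48,-20],[0,0,0],50]
    - [[-10,-48,-20],[0,0,0],50]
    - [[0,-45,-20],[0,0,0],50]
    - [[0,0,0],[0,0,0],50]

```text
t: 10.35
ee_pos: [0.3962, -0.2563, 0.208]
orientation: [-3.137, -0.003, 1.568]
force: [-0.7, 0.3, 0.7]
gripper_width: 0.0501
finger_force: 0.0
```

```bash
cat > g.py <<'E'
from h import *
np.set_printoptions(precision=4,suppress=True)
o=get_obs(); e=o['ee_pos']; print(o['t'],e,o['orientation'],o['joint_positions'],o['force'])
c=cam('wrist'); save(c,'w6')
for l in ['holder','holder_screw','block']:
    for d in pinpoint('wrist',l)[:2]: p=w(c,d['centre']); print(l,round(d['confidence'],2),p,proj(c,p))
P=cloud(c).reshape(-1,3); x,y,z=P.T
n=(abs(x-.385)<.06)&(abs(y+.284)<.07)
for a,b in ((.095,.11),(.06,.095),(.04,.049)):
    m=n&(z>a)&(z<b); Q=P[m].astype(np.float32)
    if len(Q)>5: r=cv2.minAreaRect(Q[:,:2]*1000); print(a,b,len(Q),r,np.median(Q,0))
m=n&(z>.098)&(z<.107); Q=P[m]; print(np.polyfit(Q[:,1],Q[:,0],1))
E
python3 g.py
```

```text
10.35 [ 0.3962 -0.2563  0.208 ] [-3.1366 -0.0026  1.5685] [-0.6277 -0.3286  1.8891 -0.0008  1.5866 -0.6254] [-0.6761  0.2612  0.7278]
holder 0.62 [ 0.3874 -0.2883  0.0453] [312. 212.]
holder_screw 0.63 [ 0.3729 -0.2873  0.0385] [299. 209.]
block 0.75 [ 0.3881 -0.2856  0.0012] [313. 198.]
0.095 0.11 791 ((387.0642395019531, -285.32501220703125), (9.380029678344727, 69.87247467041016), 7.37090539932251) [ 0.3872 -0.2825  0.1029]
0.06 0.095 251 ((387.0647888183594, -283.70721435546875), (9.199074745178223, 66.91504669189453), 7.603239059448242) [ 0.3895 -0.2689  0.0795]
0.04 0.049 5860 ((387.6123962402344, -285.8577880859375), (80.39104461669922, 120.82897186279297), 7.2647809982299805) [ 0.3863 -0.2727  0.0451]
[-0.1237  0.352 ]
```

View pics/w6.png

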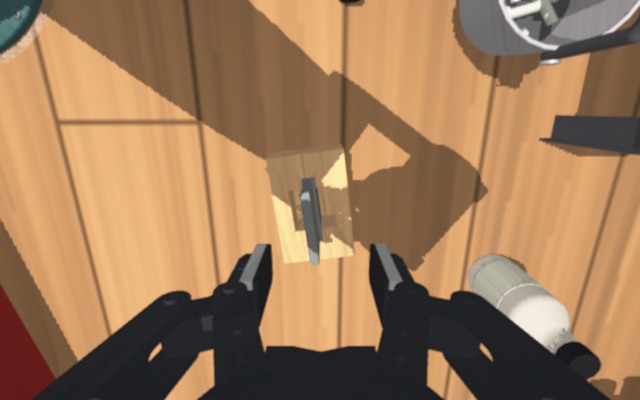

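Holder stands centred at (312,215) in the view, yawed about +7.2°, thumbscrew toward -x (300,209). Grasp the plate.

>>> carry_out:
  plan:
    - [[-10,-29,-40],[0,0,0.125],50]
    - [[0,0,-45],[0,0,0],40]
    - [[0,0,-40],[0,0,0],40]
    - [[0,0,-21],[0,0,0],40]
    - [[0,0,0],[0,0,0],40]

```text
t: 11.05
ee_pos: [0.3876, -0.28, 0.0642]
orientation: [-3.139, -0.003, 1.7]
force: [-0.5, 0.6, 1.0]
gripper_width: 0.0399
finger_force: 0.0
```

>>> carry_out:
  plan:
    - [[0,0,0],[0,0,0],40]
    - [[0,0,0],[0,0,0],0]
    - [[0,0,0],[0,0,0],0]
    - [[0,0,0],[0,0,0],0]
    - [[0,0,0],[0,0,0],0]

```text
t: 11.55
ee_pos: [0.3888, -0.2822, 0.0682]
orientation: [3.14, 0.001, 1.698]
force: [-1.9, 2.4, 6.8]
gripper_width: 0.0071
finger_force: 58.9
```

>>> carry_out:
  plan:
    - [[0,0,15],[0,0,0],0]
    - [[0,0,35],[0,0,0],0]
    - [[0,0,45],[0,0,0],0]
    - [[0,10,48],[0,0,-0.06],0]
    - [[5,35,35],[0,0,-0.066],0]

```text
t: 12.05
ee_pos: [0.3929, -0.2378, 0.249]
orientation: [3.139, 0.002, 1.567]
force: [1.6, 0.4, -0.3]
gripper_width: 0.0068
finger_force: 58.4
```

>>> carry_out:
  plan:
    - [[10,45,30],[0,0,0],0]
    - [[15,48,25],[0,0,0],0]
    - [[15,48,0],[0,0,0],0]
    - [[15,48,0],[0,0,0],0]
    - [[15,48,0],[0,0,0],0]

```text
t: 12.55
ee_pos: [0.4602, -0.008, 0.2961]
orientation: [3.139, 0.0, 1.572]
force: [1.1, -0.2, -1.0]
gripper_width: 0.0068
finger_force: 58.5
```

>>> carry_out:
  plan:
    - [[15,45,0],[0,0,0],0]
    - [[20,35,0],[0,0,0],0]
    - [[25,17,0],[0,0,0],0]
    - [[5,0,0],[0,0,0],0]
    - [[0,0,0],[0,0,0],0]

```text
t: 13.05
ee_pos: [0.5256, 0.0871, 0.2947]
orientation: [-3.141, 0.0, 1.573]
force: [-0.3, 0.4, -0.7]
gripper_width: 0.0072
finger_force: 58.6
```

```bash
cat > k.py <<'E'
from h import *
np.set_printoptions(precision=4,suppress=True)
o=get_obs(); e=o['ee_pos']; print(o['t'],e,o['orientation'],o['joint_positions'],o['force'],o['gripper_width'])
c=cam('wrist'); s=cam('scene'); 
for n,cc in (('wrist',c),('scene',s)):
  for l in ['holder','holder_screw','lip_top','hook_crook','pail_bar']:
    for d in pinpoint(n,l)[:2]: p=w(cc,d['centre']); print(n,l,round(d['confidence'],2),p,proj(cc,p))
P=cloud(c).reshape(-1,3); x,y,z=P.T
m=(x>.63)&(x<.66)&(z>.2)&(z<.209)
for yy in np.arange(0,.2,.02):
    q=P[m&(abs(y-yy)<.008)]
    if len(q)>5: print('lip',round(yy,2),len(q),np.percentile(q[:,0],[2,50,98]),q[:,2].max())
m=(abs(x-e[0])<.012)&(abs(y-e[1])<.05)&(z<e[2]+.04)&(z>e[2]-.06); Q=P[m]
print('plate pts',len(Q),Q.min(0) if len(Q) else '',Q.max(0) if len(Q) else '')
q=s['img'][100:300,260:460,::-1]
cv2.imwrite('pics/m7.png',np.hstack([cv2.resize(q,(400,400)),cv2.copyMakeBorder(cv2.resize(c['img'][:,:,::-1],(400,250)),0,150,0,0,0)]))
E
python3 k.py
```

```text
13.05 [0.5256 0.0871 0.2947] [-3.1414  0.0002  1.5726] [ 0.1164 -0.2047  1.6502 -0.0002  1.6962  0.1146] [-0.3301  0.4013 -0.7343] 0.007215568306191286
wrist holder 0.84 [0.5276 0.0823 0.2714] [321. 245.]
wrist holder_screw 0.57 [0.5103 0.0855 0.2641] [294. 235.]
wrist lip_top 0.69 [0.6404 0.001  0.2   ] [445. 292.]
wrist hook_crook 0.56 [0.5719 0.0912 0.1718] [370. 188.]
wrist pail_bar 0.79 [0.572  0.0888 0.1723] [370. 191.]
wrist pail_bar 0.35 [0.5701 0.0909 0.1764] [368. 190.]
scene holder 0.78 [0.527  0.0841 0.2712] [337. 190.]
scene holder_screw 0.63 [0.5051 0.0894 0.2706] [331. 187.]
scene lip_top 0.66 [0.645  0.0028 0.2077] [365. 237.]
scene hook_crook 0.61 [0.5639 0.0955 0.1691] [349. 218.]
scene pail_bar 0.86 [0.5696 0.095  0.1719] [351. 218.]
scene pail_bar 0.77 [0.1928 0.3392 0.1391] [281. 155.]
lip 0.0 90 [0.6432 0.644  0.6464] 0.2062670756533091
lip 0.02 91 [0.6431 0.644  0.6463] 0.2061872001429774
lip 0.04 97 [0.6432 0.6441 0.6463] 0.20605760669474688
lip 0.06 107 [0.6432 0.6441 0.6462] 0.20646635833439694
lip 0.08 117 [0.6429 0.6439 0.6462] 0.20681150150146851
lip 0.1 123 [0.643  0.6438 0.6462] 0.2068103368008867
lip 0.12 135 [0.6429 0.6438 0.6462] 0.20681472174357313
lip 0.14 142 [0.6428 0.6438 0.646 ] 0.20618918697757205
lip 0.16 155 [0.6428 0.6437 0.6459] 0.20693803819857143
lip 0.18 168 [0.6426 0.6436 0.6459] 0.20723429751451053
plate pts 5108 [0.5136 0.057  0.264 ] [0.5373 0.1198 0.3347]
```

View pics/m7.png

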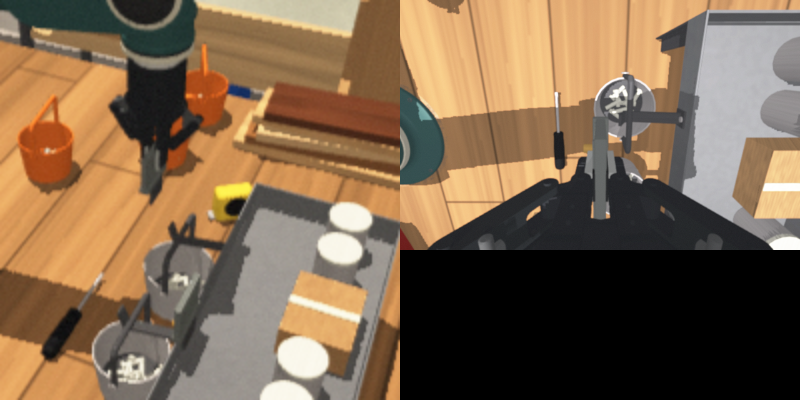

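The holder is gripped upright, screw to the front. The pail still hangs in the background, at (627,105) in the right picture. I'll move so the tongue is just behind the lip, then lower to feel.

>>> carry_out:
  plan:
    - [[20,9,0],[0,0,0],0]
    - [[35,0,0],[0,0,0],0]
    - [[35,0,0],[0,0,0],0]
    - [[25,0,0],[0,0,0],0]
    - [[7,0,-10],[0,0,0],0]

```text
t: 14.15
ee_pos: [0.6494, 0.0958, 0.284]
orientation: [3.141, -0.0, 1.572]
force: [-0.3, 0.6, -0.4]
gripper_width: 0.0072
finger_force: 58.7
```

>>> carry_out:
  plan:
    - [[0,0,0],[0,0,0],0]
    - [[0,0,0],[0,0,0],0]
    - [[0,0,0],[0,0,0],0]

```text
t: 14.45
ee_pos: [0.6467, 0.096, 0.2848]
orientation: [3.141, -0.0, 1.572]
force: [-0.9, -0.2, -0.3]
gripper_width: 0.0071
finger_force: 58.7
```

>>> carry_out:
  plan:
    - [[1,0,-12],[0,0,0],0]
    - [[0,0,-12],[0,0,0],0]
    - [[0,0,-8],[0,0,0],0]
    - [[0,0,-5],[0,0,0],0]
    - [[0,0,0],[0,0,0],0]

```text
t: 14.95
ee_pos: [0.6481, 0.0959, 0.246]
orientation: [-3.14, 0.0, 1.572]
force: [-0.5, -0.2, -0.6]
gripper_width: 0.0068
finger_force: 58.7
```

```bash
cat > l.py <<'E'
from h import *
np.set_printoptions(precision=4,suppress=True)
o=get_obs(); e=o['ee_pos']; print(o['t'],e,o['orientation'],o['force'])
s=cam('scene'); c=cam('wrist')
for n,cc in (('wrist',c),('scene',s)):
  for l in ['holder','holder_screw']:
    for d in pinpoint(n,l)[:3]: p=w(cc,d['centre']); print(n,l,round(d['confidence'],2),p)
E
python3 l.py
```

```text
14.95 [0.6481 0.0959 0.246 ] [-3.1401  0.0001  1.5718] [-0.5263 -0.1942 -0.5852]
wrist holder 0.69 [0.6493 0.089  0.2223]
wrist holder_screw 0.84 [0.6362 0.0933 0.2163]
wrist holder_screw 0.49 [0.4255 0.0145 0.0018]
scene holder 0.51 [0.6275 0.0957 0.2183]
scene holder 0.49 [0.6476 0.0936 0.2236]
scene holder 0.44 [ 0.5687 -0.0871  0.0318]
scene holder_screw 0.47 [0.6288 0.0963 0.2161]
```

>>> carry_out:
  plan:
    - [[-2,0,0],[0,0,0],0]
    - [[-1,0,0],[0,0,0],0]
    - [[-1,0,0],[0,0,0],0]
    - [[-1,0,0],[0,0,0],0]
    - [[0,0,0],[0,0,0],0]

```text
t: 15.75
ee_pos: [0.6433, 0.096, 0.2472]
orientation: [3.141, -0.0, 1.572]
force: [-0.3, -0.7, -0.7]
gripper_width: 0.0068
finger_force: 58.7
```

>>> carry_out:
  plan:
    - [[-1,0,0],[0,0,0],0]
    - [[0,0,0],[0,0,0],0]

```text
t: 15.95
ee_pos: [0.6423, 0.096, 0.2471]
orientation: [-3.142, 0.0, 1.572]
force: [-0.4, 0.3, 0.1]
gripper_width: 0.0067
finger_force: 58.7
```

>>> carry_out:
  plan:
    - [[-1,0,0],[0,0,0],0]
    - [[0,0,0],[0,0,0],0]

```text
t: 16.15
ee_pos: [0.6416, 0.0959, 0.2471]
orientation: [3.141, -0.0, 1.572]
force: [4.0, -0.2, -1.9]
gripper_width: 0.0069
finger_force: 58.9
```

Contact felt at x≈0.6417, as predicted. Back off to centre the slot, then lower.

>>> carry_out:
  plan:
    - [[1.7,0,0],[0,0,0],0]
    - [[0,0,0],[0,0,0],0]
    - [[0,0,-3],[0,0,0],0]
    - [[0,0,-3],[0,0,0],0]
    - [[0,0,0],[0,0,0],0]

```text
t: 16.65
ee_pos: [0.6429, 0.0959, 0.2403]
orientation: [-3.141, 0.0, 1.572]
force: [0.0, 0.6, -0.3]
gripper_width: 0.0072
finger_force: 59.1
```

>>> carry_out:
  plan:
    - [[0,0,-3],[0,0,0],0]
    - [[0,0,-3],[0,0,0],0]
    - [[0,0,-3],[0,0,0],0]
    - [[0,0,-2],[0,0,0],0]
    - [[0,0,0],[0,0,0],0]

```text
t: 17.15
ee_pos: [0.643, 0.0959, 0.2297]
orientation: [-3.141, 0.0, 1.572]
force: [-0.0, 0.5, -0.5]
gripper_width: 0.0076
finger_force: 59.1
```

>>> carry_out:
  plan:
    - [[0,0,-1],[0,0,0],0]
    - [[0,0,-1],[0,0,0],0]
    - [[0,0,0],[0,0,0],0]

```text
t: 17.45
ee_pos: [0.6431, 0.096, 0.2283]
orientation: [3.141, -0.0, 1.572]
force: [0.0, 0.9, -0.5]
gripper_width: 0.0074
finger_force: 59.3
```

>>> carry_out:
  plan:
    - [[0,0,-1],[0,0,0],0]
    - [[0,0,0],[0,0,0],0]

```text
t: 17.65
ee_pos: [0.6432, 0.096, 0.2282]
orientation: [3.14, -0.0, 1.572]
force: [-1.8, -0.2, 6.6]
gripper_width: 0.0071
finger_force: 60.3
```

>>> carry_out:
  plan:
    - [[0,0,-1],[0,0,0],0]
    - [[0,0,-1],[0,0,0],0]
    - [[0,0,0],[0,0,0],0]
    - [[0,0,0],[0,0,0],0]

```text
t: 18.05
ee_pos: [0.6433, 0.096, 0.2281]
orientation: [3.139, -0.0, 1.572]
force: [-7.7, -0.3, 20.3]
gripper_width: 0.0071
finger_force: 62.3
```

```bash
cat >> l.py <<'E'
print(get_obs()['gripper_width'],get_obs()['wrist_torque'])
P=cloud(c).reshape(-1,3); x,y,z=P.T
m=(abs(x-e[0])<.02)&(z>.255)&(z<.27)&(abs(y-.093)<.045); Q=P[m]; print('plate top',len(Q),Q.min(0),Q.max(0))
for l in ['pail_bar','hook_crook']:
    for d in pinpoint('scene',l)[:2]: print(l,w(s,d['centre']))
a=cv2.resize(s['img'][150:270,290:410,::-1],(400,400))
cv2.imwrite('pics/m8.png',np.hstack([a,cv2.copyMakeBorder(cv2.resize(c['img'][:,:,::-1],(400,250)),0,150,0,0,0)]))
E
python3 l.py
```

```text
18.05 [0.6433 0.096  0.2281] [ 3.1386 -0.0003  1.5719] [-7.7414 -0.2887 20.2582]
wrist holder 0.96 [0.6441 0.0895 0.2026]
wrist holder_screw 0.66 [0.6277 0.095  0.1972]
scene holder 0.75 [0.6437 0.094  0.2054]
scene holder_screw 0.65 [0.6255 0.0971 0.203 ]
0.0074852172078588 [-0.1833  1.3747  0.0051]
plate top 3856 [0.6235 0.066  0.255 ] [0.662  0.1286 0.27  ]
pail_bar [0.5756 0.0949 0.1719]
pail_bar [0.1925 0.3388 0.1402]
```

View pics/m8.png

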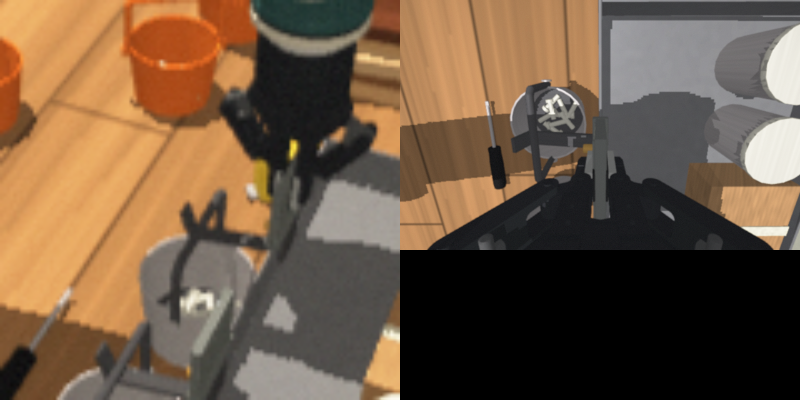

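The holder sits on the lip above the hung pail: the plate is at (600,170) in the wrist view and the pail still hangs on its hook at (550,115). I'll ease off the sideways force and press slightly more.

>>> carry_out:
  plan:
    - [[-1,0,-0.8],[0,0,0],0]
    - [[0,0,0],[0,0,0],0]
    - [[0,0,0],[0,0,0],0]
    - [[0,0,0],[0,0,0],0]

```text
t: 18.85
ee_pos: [0.6431, 0.096, 0.2281]
orientation: [3.136, -0.0, 1.572]
force: [-1.9, -0.7, 22.0]
gripper_width: 0.0075
finger_force: 62.8
```

Run:
```python
from h import *
np.set_printoptions(precision=4,suppress=True)
c=cam('wrist'); P=cloud(c).reshape(-1,3); x,y,z=P.T
for yy in np.arange(.04,.16,.01):
    q=P[(abs(x-.57)<.012)&(abs(z-.172)<.012)&(abs(y-yy)<.004)]
    if len(q)>3: print(round(yy,2),len(q),np.median(q[:,0]),q[:,2].max())
```

```text
0.04 80 0.5725198245918577 0.17654646642431135
0.05 124 0.5712927750748409 0.1767763839640084
0.06 127 0.5711853219873342 0.17710911235168053
0.07 128 0.5714408778829353 0.17665068561667943
0.08 141 0.5712690811264901 0.17679951779966793
0.09 438 0.56913001175747 0.18394275269706867
0.1 358 0.5698178353234964 0.18375043080856407
0.11 155 0.5712444892938738 0.17692426429580413
0.12 163 0.5711465229728928 0.17710553442127044
0.13 169 0.570894004619949 0.17765332488597105
0.14 182 0.570946010710416 0.17712653626562946
0.15 149 0.5714179317111677 0.17309222253245207
```

```bash
python3 -c "
from cell import *
print(get_obs()['orientation'],get_obs()['force']); print(sign_off())"
```

```text
[ 3.13607829e+00 -4.51207226e-04  1.57181407e+00] [-1.188668   -0.27039396 22.21037819]
the job is handed in; nothing more can be done
None
```

I handed the job in at about 19 s: the pail hangs level on the empty hook, and the label holder is fully home on the lip above it, still gripped and pressed down with about 22 N; the full bay and the tools were never touched.

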